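Park the profile projector: lamp down, stage to its stop, back two turns, hold

TASK

Get the profile projector ready to be shut down: first turn the lamp dimmer, the round knob on the sloping control panel, anticlockwise all the way to its stop. Then take the crank handle of the focusing handwheel on the front of the machine, wind it clockwise until the stage is down on its stop, and wind it back anticlockwise exactly two full turns so that the screw is not left jammed. Finish with the gripper still holding the crank handle there, so that I can lock the stage, and do not push the other things about.

Things in the scene. Friction and masses are not known exactly. Their poses are not given: they have to be found in the camera images.
- projector: tall white profile projector, fixed on the bench at the robot's right. Origin on the table at the foot of the middle of its front face; x runs along the face away from the robot, y straight out of the face towards the middle of the bench, z up; yaw varies. Base 400 mm wide, front face 185 mm high. The screen housing overhangs at z 600 mm and above, from y -260 mm back
- panel_middle (a point): middle of the sloping control panel above the front face. It slopes up and back, 24.8 degrees from level, from (y 0, z 185 mm) to (y -130, z 245 mm) in the projector's frame. Three switches (8 mm proud) lie from its middle towards +x; the knob is at the end nearer the robot. The stage (top 419 mm high) stands behind, 225 mm back; its front micrometer head reaches (x 60, y -136, z 410)
- dimmer_top (a point): centre of the top of the lamp dimmer: round black fluted knob, 28 mm diameter, standing 26 mm proud of the sloping panel and square to it, at x -120 mm in the projector's frame. This point's z axis is the knob's axis, pointing out of the panel (24.8 degrees from vertical, leaning to the projector's +y). Nothing else stands up within 90 mm
- lamp_dimmer (a joint): angle of the lamp dimmer in rad: 0 at the anticlockwise stop (lamp at minimum), growing clockwise as one faces the panel, up to 4.71; starts between 0.75 and 1.35. Light friction, about 0.03 N m; it stays where it is left. Its white pointer line points down and left at 0, as one faces the panel
- wheel_centre (a point): point on the handwheel's axis at the root of its crank handle, 42 mm out from the front face, 120 mm above the table, at x -80 mm in the projector's frame. The handwheel is a black disc wheel, 125 mm diameter, 18 mm thick, 20 to 38 mm in front of the face (hub boss to 49 mm), its axis level along the projector's y
- handle_grip (a point): grip point on the crank handle's axis, 52 mm from its root. The handle is a black cylinder, 22 mm diameter, 80 mm long, parallel to the wheel's axis and 48 mm from it, 42 to 122 mm in front of the face. It revolves on its pin, so a gripper can keep its attitude as it goes round; lean it some 20 degrees out from the machine to clear the wheel when the handle is low
- focus_wheel (a joint): handwheel angle in rad: 0 at the clockwise stop (stage down), growing anticlockwise as one faces the front of the machine, up to 37.7; one turn is 6.283 and 6 mm of stage. Starts at 3 to 7. At angle q the handle's axis lies at x = 48 sin(0.70+q), z = 48 cos(0.70+q) mm from the wheel's axis, in the projector's frame. Friction about 0.14 N m (3 N at the handle); stays where it is left
- crank_handle: the crank handle itself (see handle_grip); origin at its root, on its axis. It turns on its pin, so its attitude means nothing
- test_gear: loose steel spur gear, 64 mm across, 24 mm high, lying on the table in front of the projector beside the handwheel; origin at the centre of its underside
- lens_barrel: loose black spare lens, 40 mm diameter, 55 mm high, standing on the flat top of the projector's base beside the stage, on the robot's side, 110 mm or more behind the knob; origin at the centre of its underside
- stepped_shaft: loose steel stepped shaft, 38 mm diameter, 88 mm high, standing on the table; origin at the centre of its underside
- micrometer: loose outside micrometer, about 145 mm long, lying flat on the table; origin at the middle of its bow, on the table
- pen: loose black pen, 125 mm long, on the table; origin under its middle
- notebook: loose notebook, 150 x 210 x 10 mm, on the table; origin at the centre of its underside
- gauge_case: loose dark wooden gauge block case, 110 x 160 x 38 mm, on the table; origin at the centre of its underside

How it is judged:
On the way, in this order (a step that is already met when the one before it is completed fails the run):
1. the lamp dimmer is turned anticlockwise to its stop (value of joint lamp_dimmer below 0.1 rad), for 0.2 s.
2. the handwheel is wound clockwise to its stop, the dimmer still at its stop (value of joint focus_wheel below 0.08 rad and value of joint lamp_dimmer below 0.1 rad), for 0.1 s.
At the end, for the whole second after the job is handed in: The handwheel stands still, two full turns (12.57 rad, within 0.2 rad) back from its stop; the fingers grip the crank handle (over 5 N on it); the dimmer is still within 0.1 rad of its anticlockwise stop (value of joint focus_wheel between 12.366 and 12.766 rad and velocity of joint focus_wheel between -0.1 and 0.1 rad/s and value of joint lamp_dimmer below 0.1 rad and contact force between the fingers and crank_handle above 5 N); the arm keeps its last pose, push and grip.
It fails at once if a loose thing on the bench or the projector is pushed more than 30 mm (distance of any of test_gear, lens_barrel, stepped_shaft, micrometer, pen, notebook, gauge_case from where it was at the start of the episode above 0.03 m).
It also fails if it takes over 72 s, if anything falls off the work surface, if the arm or the gripper's body presses on something with over 40 N, if the wrist force passes 120 N, or if a joint passes its speed limit or range.

ROBOT

A 7-joint arm with a two-finger parallel gripper is mounted at the origin on the work surface. World frame = base frame: x ahead of the robot, y to its left, z up, the work surface at z = 0. Lengths are in m, angles in rad, forces in N, time in s.
With the tool pointing down it reaches from about 0.4 to 0.75 m from the base axis. Payload 19.5 kg.
Tool frame: the origin (TCP) lies at the very end of the fingers, on their centre line; the grasp point (between the pads) lies 19 mm behind it; z points along the fingers, y is the line along which they close (so a half turn about z gives the same grasp; the last joint's range is limited). The gripper opens to 85 mm and grips with 20 to 120 N. Pads are 22 mm wide; open, the fingers measure 114 mm over their backs; the gripper's body (76 mm by 85 mm) begins 54 mm behind the grasp point. The pads swing forward as they close: fully open they stand 13 mm farther back than shut.
Start: joints at [1.181, 0.707, -0.028, 1.485, 0.022, 0.951, -0.075], TCP at [0.196, -0.541, 0.231] pointing down, gripper open.
Joint ranges: [-2.71, 2.71], [-0.32, 2.16], [-1.57, 1.52], [0, 2.45], [-1.46, 4.6], [0, 2.02], [-2.83, 2.83]. Speed limits (rad/s): [1.89, 1.89, 2.57, 2.57, 3.01, 3.01, 3.01].

INTERFACE

Orientations are given as a unit quaternion [w, x, y, z].
In Python, from station import * gives the robot as it stands.
- The arm moves only by the shell command python3 -m creep 'ROWS'. ROWS is a JSON object whose one key "targets" holds a list that holds one entry, the list of rows, each a list of 5 numbers: the finger opening in mm, from 0 to 85.4, then the shift along the tool's x, y, z in units of 30 mm (1.0 is 30 mm), then the turn about the tool's z in rad. In form: {"targets": [[[fingers, dx, dy, dz, turn], ...]]}. A call has exactly 8 rows; each row shifts and turns the commanded pose from where the row before left it, along the tool's axes as they then stand; what a row does not reach is not made up. A row lasts 1/12 s, in which the tool goes at most 41.7 mm and 7.16 degrees, less where a joint would pass 70% of its speed; a pose out of reach is approached as far as the arm can. A call is refused whole if a number of a shift passes 1 or a number of a turn 0.125, either way. A call with a gripper value outside its range is refused whole. The fingers move at their own pace and stop on an object; the grip force is fixed at half the most. Time passes only in rows, so rows that do not move let the fingers close, or fill a call up. It gives the time, the measured TCP pose, the force, the opening and the grip force at its end, in the units of the state.
- sense(): the state, without advancing time (a new reading comes with each control period).
- capture(name): name is "scene" or "top"; returns a dict with "pixels" (400x640x3 uint8, red, green, blue), "range_z" (400x640 float32, m along the optical axis (not along the pixel's ray), 0 where there is no reading), "intrinsics" (3x3 intrinsics, pixels), "position" and "rotation" of the camera in the world. Camera axes: x right, y down, z forward; pixel columns grow to the right and rows downward; lengths in m; the calibration is good to about 2 mm. A picture is of the moment at which its call begins.
- job_done(): hands the job in; it is judged then, once.
The state is a dict: "t": time; "q": joint angles; "qvel": joint speeds; "effort": joint torques, N m; "ee_pos": TCP position; "orientation": TCP orientation; "wrist_force": force on the tool from outside, world axes, zero at the start; "moment": the same for the moment, N m; "gripper_width": finger opening in m; "finger_force": force on a finger pad.
Only numpy, scipy, OpenCV 4.12 (cv2) and the standard library are available. Lean on these libraries where they do the work, as an engineer would, in place of code of your own. Each camera call takes 0.05 s, during which the arm holds its last target. There are 200 camera calls.

## Working session

There is one attempt and no reset: what is moved stays moved. The work goes in short steps, Python scripts to look and compute and a shell command to move; the robot and the scene stay as the last step left them, time stands still between calls to the robot, and variables do not carry over. Pictures are saved under pics/ and viewed, at most 10 in all, crops included, and the job is handed in when it is done.

```bash
ls; mkdir -p pics; python3 - <<'E'
from station import *
import cv2, numpy as np
print({k:np.round(v,3).tolist() for k,v in sense().items()})
for n in("scene","top"):
    c=capture(n); np.savez(f"pics/{n}0.npz",**c)
    cv2.imwrite(f"pics/{n}0.png",c["pixels"][...,::-1]); print(n,c["position"],c["rotation"],c["intrinsics"])
E
```

```text
pics
{'t': 0.0, 'q': [1.181, 0.707, -0.028, 1.485, 0.022, 0.951, -0.076], 'qvel': [0.001, 0.001, 0.001, -0.001, -0.001, 0.001, -0.002], 'effort': [-0.0, -88.321, 1.234, -23.617, 0.017, 0.006, 0.0], 'ee_pos': [0.196, -0.54, 0.231], 'orientation': [-0.001, 0.985, 0.173, -0.0], 'wrist_force': [-0.244, 0.44, -0.531], 'moment': [0.005, -0.006, -0.019], 'finger_force': 0.0, 'gripper_width': 0.085}
scene [1.20940671 0.70021143 1.42673983] [-0.11414311  0.33727091  0.88568156 -0.2979729 ] [[517.16558673   0.         318.15608578]
 [  0.         517.16558673 199.57994017]
 [  0.           0.           1.        ]]
top [ 0.35885585 -0.02856847  1.18390314] [ 0.07993365 -0.68632825  0.71791404 -0.08463786] [[423.35709144   0.         313.00356397]
 [  0.         423.35709144 201.0365873 ]
 [  0.           0.           1.        ]]
```

View pics/scene0.png

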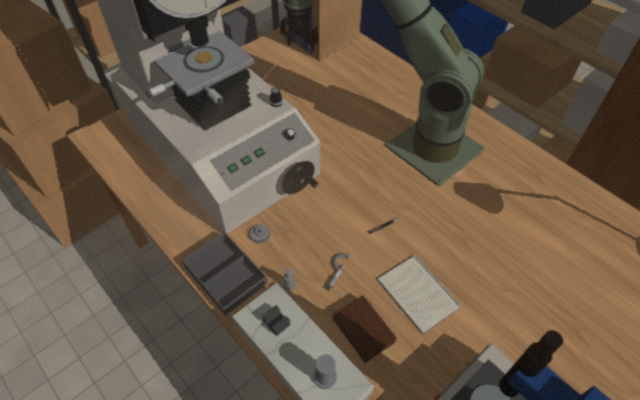

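View pics/top0.png

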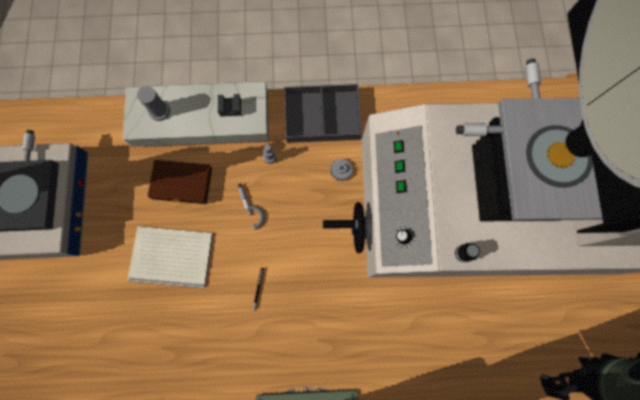

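```bash
cat > h.py <<'E'
import numpy as np, cv2
from scipy.spatial.transform import Rotation as R
def cloud(c):
    K=c["intrinsics"]; z=c["range_z"]; v,u=np.mgrid[:400,:640]
    p=np.stack([(u-K[0,2])/K[0,0]*z,(v-K[1,2])/K[1,1]*z,z],-1)
    q=c["rotation"]; M=R.from_quat(q[[1,2,3,0]]).as_matrix()
    p=p@M.T+c["position"]; p[z==0]=np.nan
    return p
E
python3 - <<'E'
from h import *
for n in("scene","top"):
    c=np.load(f"pics/{n}0.npz"); p=cloud(c)
    print(n)
    pts=dict(scene=dict(knob=(290,133),handletip=(316,185),handle=(308,181),wheel=(297,178),lens=(276,94),gear=(260,233),shaft=(289,283),table=(350,210),facetopR=(318,142),facetopL=(223,196)),
      top=dict(knob=(404,236),handletip=(326,224),handle=(338,224),wheel=(359,224),lens=(470,251),gear=(342,168),edge1=(369,130),edge2=(376,262),panel=(415,200)))[n]
    for k,(u,v) in pts.items(): print(k,np.round(p[v,u],3))
    # front face plane: horizontal normal points
    if n=="scene":
        m=np.zeros((400,640),np.uint8); cv2.fillPoly(m,[np.array([(314,158),(316,172),(230,220),(228,205)])],1)
        a=p[m>0]; a=a[(a[:,2]>.03)&(a[:,2]<.17)]
        for _ in range(5):
            mu=np.median(a,0); mu=a.mean(0); w=np.linalg.svd(a-mu)[2][2] if len(a)<20000 else 0
            r=(a-mu)@w; a=a[abs(r)<max(.003,1.5*r.std())]
        print("face",mu,w,r.std(),len(a))
# colored upscaled crops
a=cv2.imread("pics/top0.png")[80:290,310:490]; b=cv2.imread("pics/scene0.png")[80:250,200:340]
a=cv2.resize(a,None,fx=2.8,fy=2.8,interpolation=2); b=cv2.resize(b,(400,486),interpolation=2)
o=np.zeros((588,400,3),np.uint8);o[:486]=b
o=np.hstack([a[:588,:400],o]);cv2.imwrite("pics/crop.png",o);print(o.shape,a.shape)
E
```

```text
scene
knob [ 0.497 -0.232  0.238]
handletip [ 0.537 -0.062  0.164]
handle [ 0.549 -0.087  0.171]
wheel [ 0.546 -0.145  0.13 ]
lens [ 0.454 -0.351  0.297]
gear [ 0.731 -0.118  0.023]
shaft [0.781 0.091 0.039]
table [ 0.436 -0.001  0.001]
facetopR [ 0.424 -0.18   0.186]
facetopL [ 0.789 -0.201  0.191]
face [ 0.66320368 -0.17731222  0.11379902] [ 0.14848287  0.95765288 -0.24668562] 0.004346472288710305 598
top
knob [ 0.493 -0.241  0.239]
handletip [ 0.539 -0.069  0.18 ]
handle [ 0.538 -0.098  0.18 ]
wheel [ 0.535 -0.148  0.183]
lens [ 0.447 -0.363  0.299]
gear [ 0.727 -0.13   0.028]
edge1 [ 0.778 -0.192  0.174]
edge2 [ 0.443 -0.182  0.182]
panel [ 0.577 -0.276  0.23 ]
(588, 800, 3) (588, 504, 3)
```

View pics/crop.png

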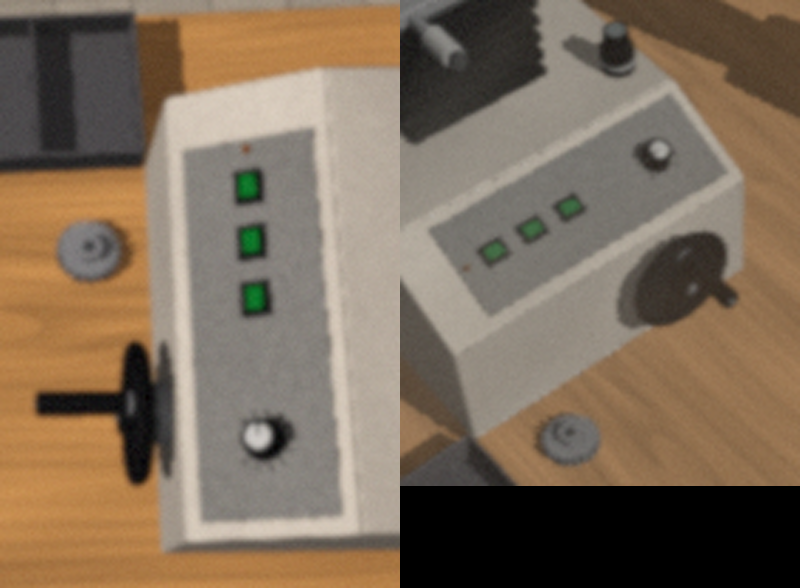

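```bash
cat >> h.py <<'E'
def toP(P,s):
    c,sn=np.cos(s[2]),np.sin(s[2]); d=P-[s[0],s[1],0]
    return np.stack([c*d[...,0]+sn*d[...,1],-sn*d[...,0]+c*d[...,1],d[...,2]],-1)
def toW(P,s):
    P=np.asarray(P,float); c,sn=np.cos(s[2]),np.sin(s[2])
    return np.stack([s[0]+c*P[...,0]-sn*P[...,1],s[1]+sn*P[...,0]+c*P[...,1],P[...,2]],-1)
E
python3 - <<'E'
from h import *
from scipy.optimize import least_squares
A=np.deg2rad(24.8)
def sd(q): 
    x,y,z=q.T
    return np.max([y,abs(x)-.2,z-.245,y*np.sin(A)+(z-.185)*np.cos(A)],0)
cs={n:cloud(np.load(f"pics/{n}0.npz")).reshape(-1,3) for n in("scene","top")}
def fit(P,s):
    for tol in(.04,.015,.008,.006):
        q=toP(P,s); m=(abs(sd(q))<tol)&(q[:,2]>.03)&(q[:,1]>-.2); a=P[m]
        r=least_squares(lambda s:np.r_[sd(toP(a,s)[:,:])],s,loss="soft_l1",f_scale=.002); s=r.x
    return s,len(a),np.std(r.fun)
for k,P in [*cs.items(),("both",np.vstack(list(cs.values())))]:
    P=P[~np.isnan(P).any(1)]; s,n,e=fit(P,[.6,-.185,-.03]); print(k,np.round(s,4),n,round(e,4))
    q=toP(P,s)
    # knob top, handle in the projector frame
    kn=q[(abs(q[:,0]+.12)<.03)&(abs(q[:,1]+.055)<.03)]; d=kn[:,1]*np.sin(A)+(kn[:,2]-.185)*np.cos(A)
    t=kn[d>.018]; print(" knobtop",np.round(t.mean(0),4),len(t),round(d.max(),4), "expect -.12,-.0541,.2386")
    hd=q[(abs(q[:,0]+.08)<.08)&(q[:,1]>.055)&(q[:,1]<.14)&(q[:,2]>.05)]
    print(" handle",len(hd),np.round(hd.mean(0),4),np.round(np.percentile(hd,[2,98],axis=0),3).tolist(),"wheel c -.08,.12")
    if k=="both": print("knob W",toW([-.12,-.0541,.2386],s),"wheel W",toW([-.08,.042,.12],s)); S=s
np.save("S.npy",S)
E
```

```text
scene [ 0.6146 -0.1823 -0.0344] 9547 0.0026
 knobtop [-0.1179 -0.0544  0.2387] 64 0.0351 expect -.12,-.0541,.2386
 handle 145 [-0.0754  0.0909  0.176 ] [[-0.088, 0.057, 0.163], [-0.067, 0.123, 0.186]] wheel c -.08,.12
top [ 0.6163 -0.1837 -0.0366] 15659 0.0021
 knobtop [-0.121  -0.0587  0.2396] 134 0.0303 expect -.12,-.0541,.2386
 handle 241 [-0.081   0.0869  0.1769] [[-0.09, 0.056, 0.17], [-0.07, 0.119, 0.182]] wheel c -.08,.12
both [ 0.6151 -0.1829 -0.0342] 25165 0.0023
 knobtop [-0.1194 -0.0575  0.2394] 197 0.0353 expect -.12,-.0541,.2386
 handle 384 [-0.0782  0.0884  0.1766] [[-0.089, 0.056, 0.165], [-0.068, 0.121, 0.184]] wheel c -.08,.12
knob W [ 0.49328508 -0.23282491  0.2386    ] wheel W [ 0.53654348 -0.13814693  0.12      ]
```

```bash
cat > go.py <<'E'
# usage: go.py x_p y_p z  yawoffset : what remains, in tool axes, units of 30 mm
import sys; from h import *; from station import *
s=np.load("S.npy"); st=sense(); q=np.array(st["orientation"]); M=R.from_quat(q[[1,2,3,0]]).as_matrix()
p=np.array(st["ee_pos"]); yaw=np.arctan2(M[1,1],M[0,1])
print("t %.2f"%st["t"],"P",np.round(toP(p,s)*1e3,1),"yaw_p %.3f"%(yaw-s[2]),"F",np.round(st["wrist_force"],1),"M",np.round(st["moment"],2),"w %.1f ff %.1f"%(st["gripper_width"]*1e3,st["finger_force"]),"tilt",np.round(M[:2,2],3))
if len(sys.argv)>3:
    a=[float(v) for v in sys.argv[1:]]; d=toW(np.array(a[:3])/1e3,s)-p
    print("shift units",np.round(M.T@d/.03,2),"turn",round(-(a[3]-(yaw-s[2])),3) if len(a)>3 else "")
E
python3 -m creep '{"targets": [[[85,0,0,-0.55,-0.105],[85,0,0,-0.55,-0.105],[85,0,0,-0.55,-0.105],[85,0,0,-0.55,-0.105],[85,0,0,-0.55,-0.105],[85,0,0,-0.55,-0.105],[85,0,0,-0.55,-0.105],[85,0,0,-0.55,-0.105]]]}'
python3 go.py -120 -59 300 -0.35
```

```text
t: 0.77
ee_pos: [0.1958, -0.5404, 0.3639]
orientation: [-0.0, 0.827, 0.562, 0.0]
wrist_force: [0.6, -0.5, -0.8]
gripper_width: 0.0847
finger_force: 0.0
t 0.77 P [-406.8 -371.7  363.9] yaw_p -0.344 F [ 0.6 -0.5 -0.8] M [-0.02 -0.01  0.02] w 84.7 ff 0.0 tilt [-0.  0.]
shift units [13.03  5.49  2.13] turn 0.006
```

```bash

for i in 1 2; do python3 -m creep '{"targets": [[[60,0.81,0.34,0,0],[60,0.81,0.34,0,0],[60,0.81,0.34,0,0],[60,0.81,0.34,0,0],[60,0.81,0.34,0,0],[60,0.81,0.34,0,0],[60,0.81,0.34,0,0],[60,0.81,0.34,0,0]]]}' >/dev/null; done
python3 go.py -120 -59 224 -0.4
```

```text
t 2.10 P [-119.7  -61.1  363.1] yaw_p -0.349 F [ 0.   0.1 -0.7] M [-0.03 -0.04 -0.  ] w 60.0 ff 0.0 tilt [-0.001  0.   ]
shift units [ 0.06 -0.03  4.64] turn 0.051
```

```bash

python3 -m creep '{"targets": [[[45,0.06,-0.03,0.58,0.05],[45,0,0,0.58,0],[45,0,0,0.58,0],[45,0,0,0.58,0],[45,0,0,0.58,0],[45,0,0,0.58,0],[45,0,0,0.58,0],[45,0,0,0.58,0]]]}' >/dev/null
python3 go.py -120 -59 224 -0.4
python3 -c "
from station import *;import cv2
for n in('scene','top'):
  c=capture(n)['pixels']; c=c[90:200,220:340] if n=='scene' else c[170:290,340:470]
  cv2.imwrite(f'pics/k_{n}.png',cv2.resize(c,(400,400),interpolation=2)[...,::-1])
a=[cv2.imread(f'pics/k_{n}.png') for n in('scene','top')];cv2.imwrite('pics/k.png',cv2.hconcat(a))"
```

```text
t 2.77 P [-120.8  -60.1  223.1] yaw_p -0.399 F [ 1.  -0.5 -1.2] M [-0.01  0.   -0.01] w 45.3 ff 0.0 tilt [-0.  0.]
shift units [ 0.04  0.01 -0.03] turn 0.001
```

View pics/k.png

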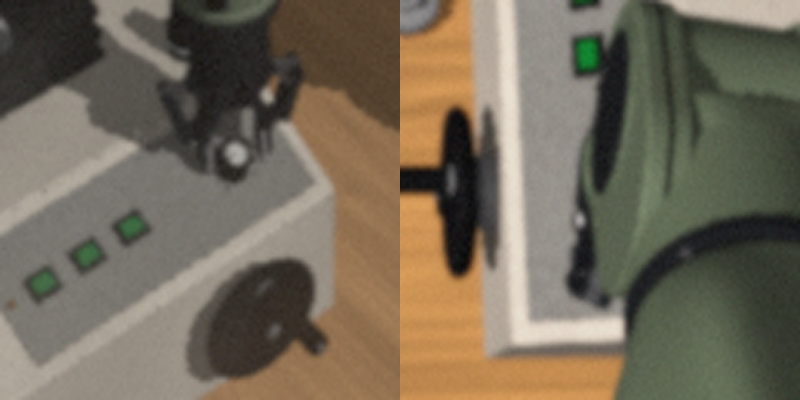

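The scene crop shows the knob at (235,155) between the two fingertips, at about (205,160) and (262,140); the top view is hidden by the forearm. I'm closing and turning anticlockwise.

```bash

python3 -m creep '{"targets": [[[15,0,0,0,0],[15,0,0,0,0],[15,0,0,0,0],[15,0,0,0,0],[15,0,0,0,0],[15,0,0,0,0],[15,0,0,0,0],[15,0,0,0,0]]]}' >/dev/null
python3 go.py
python3 -m creep '{"targets": [[[15,0,0,0,-0.1],[15,0,0,0,-0.1],[15,0,0,0,-0.1],[15,0,0,0,-0.1],[15,0,0,0,-0.1],[15,0,0,0,-0.1],[15,0,0,0,-0.1],[15,0,0,0,-0.1]]]}' >/dev/null
python3 go.py
```

```text
t 3.53 P [-119.9  -60.4  225. ] yaw_p -0.399 F [ 4.5 -1.8  7.4] M [-0.49 -0.99  0.05] w 25.8 ff 59.2 tilt [ 0.002 -0.001]
t 4.20 P [-119.2  -59.8  225.6] yaw_p 0.405 F [-3.6 21.1 54.1] M [ 4.32  1.28 -0.3 ] w 25.4 ff 77.0 tilt [0.004 0.   ]
```

```bash

python3 -m creep '{"targets": [[[45,0,0,0,0],[45,0,0,0,0],[45,0,0,-0.13,0],[45,0,0,0,0.125],[45,0,0,0,0.125],[45,0,0,0,0.125],[45,0,0,0,0.125],[45,0,0,0,0.125]]]}' >/dev/null
python3 go.py -120 -59 228 -0.35
python3 -m creep '{"targets": [[[45,0,0,0,0.125],[15,0,0,0,0],[15,0,0,0,0],[15,0,0,0,0],[15,0,0,0,0],[15,0,0,0,0],[15,0,0,0,0],[15,0,0,0,0]]]}' >/dev/null
python3 go.py 
python3 -m creep '{"targets": [[[15,0,0,0,-0.08],[15,0,0,0,-0.08],[15,0,0,0,-0.08],[15,0,0,0,-0.08],[15,0,0,0,0],[15,0,0,0,0],[15,0,0,0,0],[15,0,0,0,0]]]}' >/dev/null
python3 go.py
python3 -m creep '{"targets": [[[15,0,0,0,-0.08],[15,0,0,0,-0.08],[15,0,0,0,-0.08],[15,0,0,0,-0.08],[15,0,0,0,0],[15,0,0,0,0],[15,0,0,0,0],[15,0,0,0,0]]]}' >/dev/null
python3 go.py
```

```text
t 4.87 P [-120.8  -60.2  228.3] yaw_p -0.231 F [ 0.6 -0.  -0.7] M [-0.01 -0.03 -0.01] w 45.0 ff 0.0 tilt [-0.  0.]
shift units [0.04 0.02 0.01] turn 0.119
t 5.53 P [-120.   -60.3  228.7] yaw_p -0.344 F [ 2.  -0.1  7.8] M [ 0.01 -0.48  0.05] w 25.4 ff 58.3 tilt [ 0.002 -0.   ]
t 6.20 P [-119.4  -59.7  229.2] yaw_p -0.025 F [ 3.   4.5 14.5] M [ 1.07 -1.04 -0.91] w 25.1 ff 58.2 tilt [0.004 0.   ]
t 6.87 P [-118.1  -63.4  229.6] yaw_p 0.293 F [ 14.5 -19.7   8. ] M [-4.32 -3.44 -0.81] w 25.1 ff 59.8 tilt [ 0.008 -0.005]
```

```bash

python3 -m creep '{"targets": [[[45,0,0,0,0],[45,0,0,0,0],[45,0,0,0,0.11],[45,0,0,0,0.11],[45,0,0,0,0.11],[45,0,0,0,0.11],[45,0,0,0,0],[45,0,0,0,0]]]}' >/dev/null
python3 go.py -120 -59 228 -0.15
python3 -m creep '{"targets": [[[15,0,0,0,0],[15,0,0,0,0],[15,0,0,0,0],[15,0,0,0,0],[15,0,0,0,0],[15,0,0,0,0],[15,0,0,0,-0.06],[15,0,0,0,-0.06]]]}' >/dev/null
python3 go.py 
python3 -m creep '{"targets": [[[15,0,0,0,-0.06],[15,0,0,0,0],[15,0,0,0,0],[45,0,0,0,0],[45,0,0,0,0],[45,0,0,0,0],[45,0,0,0,0],[45,0,0,0,0]]]}' >/dev/null
python3 go.py -80 105 300 0
```

```text
t 7.53 P [-120.7  -60.   228. ] yaw_p -0.143 F [ 0.8 -0.3  0.4] M [0.01 0.01 0.01] w 45.2 ff 0.0 tilt [-0.001  0.   ]
shift units [ 0.04  0.02 -0.  ] turn 0.007
t 8.20 P [-119.7  -60.8  228.5] yaw_p -0.025 F [ 15.5 -33.3  -3. ] M [-6.46 -2.28 -0.13] w 25.0 ff 62.0 tilt [ 0.002 -0.001]
t 8.87 P [-120.8  -60.2  227.9] yaw_p 0.032 F [-0.5 -0.6  1.2] M [-0.   -0.04 -0.02] w 45.0 ff 0.0 tilt [-0.001  0.   ]
shift units [ 5.46  1.53 -2.4 ] turn 0.032
```

```bash

python3 -m creep '{"targets": [[[70,0,0,-0.6,0.03],[70,0,0,-0.6,0],[70,0,0,-0.6,0],[70,0,0,-0.6,0],[70,0.7,0.2,0,0],[70,0.7,0.2,0,0],[70,0.7,0.2,0,0],[70,0.7,0.2,0,0]]]}' >/dev/null
python3 -m creep '{"targets": [[[70,0.67,0.2,0,0],[70,0.67,0.2,0,0],[70,0.67,0.2,0,0],[70,0.65,0.2,0,0],[70,0,0,0,0],[70,0,0,0,0],[70,0,0,0,0],[70,0,0,0,0]]]}' >/dev/null
python3 go.py -80 105 149 0
python3 - <<'E'
from station import *; import cv2,numpy as np
o=[]
for n in('scene','top'):
  a=np.mean([capture(n)['pixels'].astype(float) for _ in range(4)],0).astype(np.uint8)[...,::-1]
  b=cv2.imread(f'pics/{n}0.png')
  sl=(slice(113,153),slice(270,310)) if n=='scene' else (slice(216,256),slice(384,424))
  o.append(cv2.vconcat([cv2.resize(x[sl],(300,300),interpolation=2) for x in(b,a)]))
cv2.imwrite('pics/k2.png',cv2.hconcat(o))
E
```

```text
t 10.20 P [-73.  102.6 300. ] yaw_p 0.000 F [0.  0.7 1.3] M [ 0.   -0.   -0.03] w 70.0 ff 0.0 tilt [-0. -0.]
shift units [ 0.08 -0.23  5.03] turn 0.0
```

View pics/k2.png

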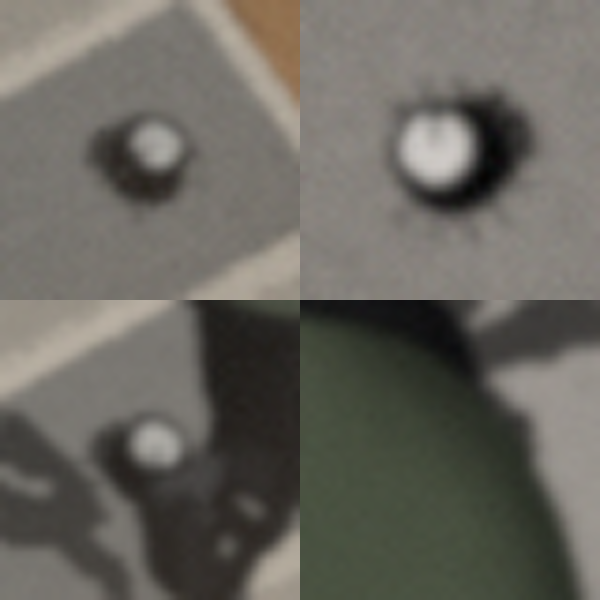

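The scene crop now shows the cap at (155,445), with a faint dark mark at (158,460) pointing down in the picture. In the projector's frame that is down-left, as it should be at the stop. I'll measure the direction with numbers.

```bash

python3 - <<'E'
from station import *; from h import *
s=np.load("S.npy")
A=np.deg2rad(24.8)
def prof(img,c):
    K=c["intrinsics"]; q=c["rotation"]; M=R.from_quat(q[[1,2,3,0]]).as_matrix()
    def pix(P): 
        d=(toW(P,s)-c["position"])@M; return d[...,:2]/d[...,2:]*K[0,0]+K[:2,2]
    # rectified cap patch: a = right as one faces (-x), b = up the slope
    best=None; g=np.linspace(-.012,.012,49); a,b=np.meshgrid(g,-g)
    def patch(ox,oy):
        P=np.stack([-.12+ox-a,-.0541+oy-b*np.cos(A),.2386+b*np.sin(A)],-1); uv=pix(P).astype(np.float32)
        return cv2.remap(img.astype(np.float32),uv[...,0],uv[...,1],cv2.INTER_LINEAR)
    disc=(a**2+b**2<.007**2)
    best=max(((patch(x,y)[disc].mean(),x,y) for x in np.arange(-.006,.0061,.001) for y in np.arange(-.006,.0061,.001)))
    p=patch(*best[1:]); out=[]
    for t in np.arange(0,360,30):
        r=np.linspace(.001,.005,9); u=r*np.cos(np.deg2rad(t)); v=r*np.sin(np.deg2rad(t))
        out.append(cv2.remap(p,((u+.012)/.0005)[None].astype(np.float32),((.012-v)/.0005)[None].astype(np.float32),1).mean())
    print(best,np.round(out).astype(int))
    return cv2.resize(np.clip(p,0,255).astype(np.uint8),(250,250),interpolation=2)
o=[]
for n in("scene","top"):
    c=np.load(f"pics/{n}0.npz"); print(n,"start; angles 0=right,90=up slope,180=left:"); o.append(prof(c["pixels"].mean(-1),c))
f=[capture("scene") for _ in range(12)]
print("scene now"); o.append(prof(np.mean([x["pixels"].mean(-1) for x in f],0),f[0]))
cv2.imwrite("pics/k3.png",cv2.hconcat(o))
E
```

```text
scene start; angles 0=right,90=up slope,180=left:
(np.float32(154.0354), np.float64(-0.001), np.float64(-0.002)) [160 160 159 158 156 153 151 155 160 162 160 160]
top start; angles 0=right,90=up slope,180=left:
(np.float32(190.01216), np.float64(0.001), np.float64(-0.003)) [198 199 198 196 192 185 181 185 193 197 198 197]
scene now
(np.float32(156.48943), np.float64(-0.001), np.float64(-0.003)) [164 164 164 164 164 162 159 155 154 157 161 162]
```

View pics/k3.png

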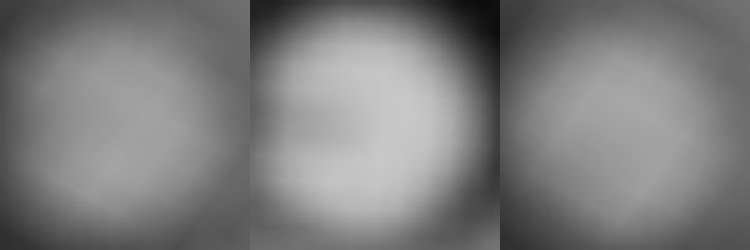

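The pointer went from about 180° to about 230°, that is down-left, so the dimmer is at its stop. Next is the handle.

```bash

python3 -m creep '{"targets": [[[70,0.08,-0.23,0.63,0],[70,0,0,0.63,0],[70,0,0,0.63,0],[70,0,0,0.63,0],[70,0,0,0.63,0],[70,0,0,0.63,0],[70,0,0,0.63,0],[70,0,0,0.62,0]]]}' >/dev/null
python3 go.py -80 105 149 0
python3 -m creep '{"targets": [[[10,0,0,0,0],[10,0,0,0,0],[10,0,0,0,0],[10,0,0,0,0],[10,0,0,0,0],[10,0,0,0,0],[10,0,0,0,0],[10,0,0,0,0]]]}' >/dev/null
python3 go.py -80 105 149 0
```

```text
t 11.87 P [-79.7 106.1 148.2] yaw_p 0.001 F [ 1.1  0.9 -0.2] M [ 0.03 -0.05 -0.01] w 70.2 ff 0.0 tilt [0. 0.]
shift units [-0.04 -0.01 -0.03] turn 0.001
t 12.53 P [-79.2 106.1 150.2] yaw_p 0.001 F [-0.7 -0.   8.4] M [ 0.07  0.22 -0.03] w 20.1 ff 58.4 tilt [ 0.002 -0.   ]
shift units [-0.04 -0.03  0.04] turn 0.001
```

```bash

python3 -m creep '{"targets": [[[10,0,-0.31,0.03,0],[10,0,-0.30,0.09,0],[10,0,-0.28,0.15,0],[10,0,-0.24,0.20,0],[10,0,-0.20,0.24,0],[10,0,-0.15,0.28,0],[10,0,-0.09,0.30,0],[10,0,-0.03,0.31,0]]]}' >/dev/null
python3 go.py -128 106 101 0
python3 -m creep '{"targets": [[[10,0,0.03,0.31,0],[10,0,0.09,0.30,0],[10,0,0.15,0.28,0],[10,0,0.20,0.24,0],[10,0,0.24,0.20,0],[10,0,0.28,0.15,0],[10,0,0.30,0.09,0],[10,0,0.31,0.03,0]]]}' >/dev/null
python3 go.py -80 106 53 0
```

```text
t 13.20 P [-127.6  106.   101.6] yaw_p 0.001 F [ 1.6 -0.4  2.8] M [-0.03 -0.49  0.07] w 20.5 ff 58.8 tilt [ 0.001 -0.   ]
shift units [ 0.   -0.01  0.02] turn 0.001
t 13.87 P [-78.1 106.   53.4] yaw_p 0.001 F [-3.9  0.2 27.5] M [-0.18  0.79 -0.15] w 20.3 ff 61.5 tilt [ 0.002 -0.   ]
shift units [ 0.   -0.06  0.01] turn 0.001
```

```bash

python3 -m creep '{"targets": [[[10,0,0.31,-0.06,0],[10,0,0.30,-0.10,0],[10,0,0.28,-0.15,0],[10,0,0.24,-0.20,0],[10,0,0.20,-0.24,0],[10,0,0.15,-0.28,0],[10,0,0.09,-0.30,0],[10,0,0.03,-0.31,0]]]}' >/dev/null
python3 go.py -32 106 102 0
python3 -m creep '{"targets": [[[10,0,-0.03,-0.31,0],[10,0,-0.09,-0.30,0],[10,0,-0.15,-0.28,0],[10,0,-0.20,-0.24,0],[10,0,-0.08,-0.09,0],[10,0,0,0,0],[10,0,0,0,0],[10,0,0,0,0]]]}' >/dev/null
python3 go.py -49.1 106 138.7 0
```

```text
t 14.53 P [-31.5 106.1 102. ] yaw_p 0.001 F [-2.  -0.1 -3.5] M [ 0.01  0.39 -0.04] w 20.3 ff 58.8 tilt [-0.001  0.   ]
shift units [-0.   -0.02 -0.  ] turn 0.001
t 15.20 P [-48.3 106.1 138.9] yaw_p 0.001 F [-1.5  1.4  2.2] M [ 0.21  0.38 -0.07] w 20.2 ff 61.7 tilt [-0.  0.]
shift units [-0.   -0.03  0.01] turn 0.001
```

```bash

python3 -m creep '{"targets": [[[10,0,-0.05,-0.04,0],[10,0,-0.05,-0.04,0],[10,0,0,0,0],[10,0,0,0,0],[10,0,0,0,0],[10,0,0,0,0],[10,0,0,0,0],[10,0,0,0,0]]]}' >/dev/null
python3 go.py -49.1 106 138.7 0
python3 -m creep '{"targets": [[[10,0,-0.05,-0.04,0],[10,0,-0.05,-0.04,0],[10,0,0,0,0],[10,0,0,0,0],[10,0,0,0,0],[10,0,0,0,0],[10,0,0,0,0],[10,0,0,0,0]]]}' >/dev/null
python3 go.py -49.1 106 138.7 0
```

```text
t 15.87 P [-49.4 106.1 140.4] yaw_p 0.001 F [ 20.3  -0.9 -28.1] M [-0.15 -4.08  0.17] w 19.7 ff 60.8 tilt [0.003 0.001]
shift units [-0.    0.01  0.06] turn 0.001
t 16.53 P [-50.2 106.2 142.5] yaw_p 0.001 F [ 40.5  -3.1 -48.6] M [-0.34 -8.27  0.12] w 19.7 ff 60.9 tilt [0.008 0.001]
shift units [-0.01  0.04  0.13] turn 0.001
```

```bash

python3 -m creep '{"targets": [[[10,0,0.05,0.04,0],[10,0,0.05,0.04,0],[10,0,0.05,0.04,0],[10,0,0.05,0.04,0],[10,0,0,0,0],[10,0,0,0,0],[10,0,0,0,0],[10,0,0,0,0]]]}' >/dev/null
python3 go.py -49.1 106 138.7 0
python3 -m creep '{"targets": [[[10,0,0.22,0.22,0],[10,0,0.17,0.26,0],[10,0,0.12,0.29,0],[10,0,0.06,0.31,0],[10,0,0,0.31,0],[10,0,-0.07,0.31,0],[10,0,-0.12,0.29,0],[10,0,-0.18,0.26,0]]]}' >/dev/null
python3 go.py -43.2 106 71.1 0
python3 -m creep '{"targets": [[[10,0,-0.22,0.22,0],[10,0,-0.26,0.17,0],[10,0,-0.29,0.12,0],[10,0,-0.31,0.06,0],[10,0,-0.31,0,0],[10,0,-0.31,-0.07,0],[10,0,-0.29,-0.12,0],[10,0,-0.26,-0.18,0]]]}' >/dev/null
python3 go.py -110.9 106 65.2 0
```

```text
t 17.20 P [-47.6 106.2 139.2] yaw_p 0.001 F [5.7 1.3 1.5] M [ 0.24 -1.13 -0.16] w 20.0 ff 65.6 tilt [0.002 0.   ]
shift units [-0.01 -0.05  0.02] turn 0.001
t 17.87 P [-44.3 106.2  69.9] yaw_p 0.001 F [-18.1   3.7  21.1] M [ 0.59  3.67 -0.61] w 19.8 ff 68.0 tilt [-0.005  0.   ]
shift units [-0.01  0.04 -0.04] turn 0.001
t 18.53 P [-108.8  106.1   65.3] yaw_p 0.001 F [7.3 1.4 2.6] M [ 0.06 -1.53 -0.24] w 20.2 ff 66.0 tilt [0.003 0.   ]
shift units [-0.   -0.07  0.  ] turn 0.001
```

Going well. Finishing turn one.

```bash

python3 -m creep '{"targets": [[[10,0,-0.22,-0.22,0],[10,0,-0.17,-0.26,0],[10,0,-0.12,-0.29,0],[10,0,-0.06,-0.31,0],[10,0,0,-0.31,0],[10,0,0.07,-0.31,0],[10,0,0.12,-0.29,0],[10,0,0.18,-0.26,0]]]}' >/dev/null
python3 go.py -116.8 106 132.9 0
python3 -m creep '{"targets": [[[10,0,0.22,-0.22,0],[10,0,0.26,-0.17,0],[10,0,0.29,-0.12,0],[10,0,0.31,-0.06,0],[10,0,0.31,0,0],[10,0,0.31,0.07,0],[10,0,0.29,0.12,0],[10,0,0.26,0.18,0]]]}' >/dev/null
python3 go.py -49.1 106 138.7 0
```

```text
t 19.20 P [-117.   106.1  133.6] yaw_p 0.001 F [-7.2  3.2  0.7] M [ 0.68  1.47 -0.36] w 20.1 ff 65.6 tilt [-0.003  0.   ]
shift units [-0.    0.01  0.02] turn 0.001
t 19.87 P [-47.7 106.2 139.5] yaw_p 0.001 F [-1.8  3.1  1.6] M [ 0.65  0.56 -0.34] w 20.0 ff 65.8 tilt [0. 0.]
shift units [-0.01 -0.05  0.03] turn 0.001
```

```bash

python3 -m creep '{"targets": [[[10,0,0.22,0.22,0],[10,0,0.17,0.26,0],[10,0,0.12,0.29,0],[10,0,0.06,0.31,0],[10,0,0,0.31,0],[10,0,-0.07,0.31,0],[10,0,-0.12,0.29,0],[10,0,-0.18,0.26,0]]]}' >/dev/null
python3 go.py -43.2 106 71.1 0
python3 -m creep '{"targets": [[[10,0,-0.22,0.22,0],[10,0,-0.26,0.17,0],[10,0,-0.29,0.12,0],[10,0,-0.31,0.06,0],[10,0,-0.31,0,0],[10,0,-0.31,-0.07,0],[10,0,-0.29,-0.12,0],[10,0,-0.26,-0.18,0]]]}' >/dev/null
python3 go.py -110.9 106 65.2 0
python3 -m creep '{"targets": [[[10,0,-0.22,-0.22,0],[10,0,-0.17,-0.26,0],[10,0,-0.12,-0.29,0],[10,0,-0.06,-0.31,0],[10,0,0,-0.31,0],[10,0,0.07,-0.31,0],[10,0,0.12,-0.29,0],[10,0,0.18,-0.26,0]]]}' >/dev/null
python3 go.py -116.8 106 132.9 0
python3 -m creep '{"targets": [[[10,0,0.22,-0.22,0],[10,0,0.26,-0.17,0],[10,0,0.29,-0.12,0],[10,0,0.31,-0.06,0],[10,0,0.31,0,0],[10,0,0.31,0.07,0],[10,0,0.29,0.12,0],[10,0,0.26,0.18,0]]]}' >/dev/null
python3 go.py -49.1 106 138.7 0
python3 -m creep '{"targets": [[[10,0,0,0,0],[10,0,0,0,0],[10,0,0,0,0],[10,0,0,0,0],[10,0,0,0,0],[10,0,0,0,0],[10,0,0,0,0],[10,0,0,0,0]]]}' >/dev/null
python3 go.py -49.1 106 138.7 0
python3 - <<'E'
from station import *; from h import *
c=capture("scene"); s=np.load("S.npy"); cv2.imwrite("pics/end.png",c["pixels"][...,::-1])
E
```

```text
t 20.53 P [-44.1 106.2  70.2] yaw_p 0.001 F [-16.1   4.5  20.7] M [ 0.73  3.51 -0.6 ] w 19.4 ff 67.9 tilt [-0.004  0.   ]
shift units [-0.01  0.03 -0.03] turn 0.001
t 21.20 P [-108.8  106.1   65.4] yaw_p 0.001 F [7.1 1.2 1.9] M [ 0.3  -1.36 -0.24] w 19.8 ff 65.8 tilt [0.003 0.   ]
shift units [-0.   -0.07  0.  ] turn 0.001
t 21.87 P [-116.9  106.1  133.7] yaw_p 0.001 F [-8.2  3.1  0.1] M [ 0.99  1.52 -0.36] w 20.3 ff 65.7 tilt [-0.003  0.   ]
shift units [-0.    0.    0.03] turn 0.001
t 22.53 P [-47.7 106.2 139.6] yaw_p 0.001 F [-2.5  4.   1.5] M [ 0.81  0.7  -0.33] w 19.9 ff 65.8 tilt [0. 0.]
shift units [-0.01 -0.05  0.03] turn 0.001
t 23.20 P [-47.7 106.2 139.4] yaw_p 0.001 F [3.3 3.5 0.7] M [ 0.73 -0.79 -0.36] w 20.1 ff 65.7 tilt [0.001 0.   ]
shift units [-0.01 -0.05  0.02] turn 0.001
```

View pics/end.png

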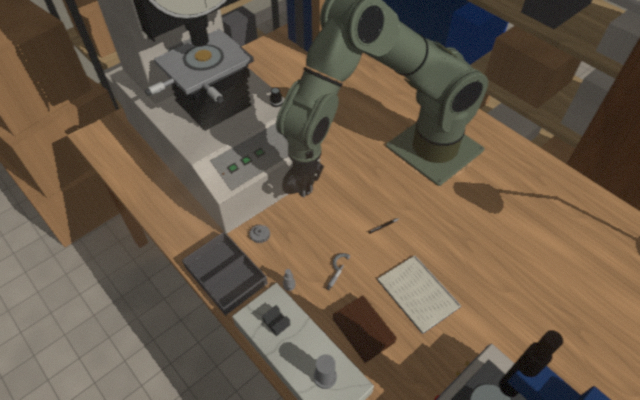

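The picture shows the gripper holding the handle at (300,180), and the loose things are where they were. The handle is back within about 2 mm of where it met the stop, two turns up, so I'm handing in.

```bash
python3 -c "
from station import *; print(job_done())"
```

```text
the job is handed in; nothing more can be done
None
```

The job is handed in: the dimmer is at its anticlockwise stop, and the handwheel was wound clockwise to its stop, then back two full turns. The gripper still holds the crank handle, and nothing else looks moved in the last picture. The hand-in gave no verdict.

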